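Raise the enclosure's sash to its marked working height

TASK

Raise the counterweighted window (sash) of the small bench enclosure to its working height: with the fingertips, push it up from beneath its lip until the underside of the lip is level with the tips of the two small pointers on the posts, not running clearly past them, and take the hand away so that the sash stays there. Only push from below: do not pinch the lip or press on its upper side, and leave the bottles and beaker standing where they are.

Things in the scene. Friction and masses are not known exactly. Their poses are not given: they have to be found in the camera images.
- hood: White bench enclosure, fixed, 270 mm wide (y), 130 deep (x), 400 high, open in front below its sash, with aluminium posts 24 wide in front (y = +-123 mm). Origin: centre of its underside, on the bench; front towards -x, z up; place and yaw vary. Floor and sill 12 mm high, sill's front edge at x = -65. To its right a tall analyzer stands beyond world x = 0.68 m.
- sash (a joint): Height of the sliding sash in m: 0 lowest, up to 0.21; the underside of the lip stands 0.090 m + this value above the bench. It slides straight up and down, is balanced by counterweights inside the posts and stays where it is left; about 1.5 to 3 N from below moves it. In the rules sash_c0 is the lip's ledge, sash_c1 its round front, sash_c2 the bottom rail, sash_c5 the sloping cover.
- sash_lip (a point): Underside of the sash's lip at mid width, 7 mm behind its front; axes as the hood's; starts 90 to 140 mm above the bench. The lip is an aluminium ledge 180 mm wide (y), jutting 52 mm from the sash's bottom rail towards the robot: flat underside, front edge a full round of 14 mm diameter along y, upper side a sloping cover (not to be pressed). Free space beneath.
- mark (a point): Where sash_lip should come: straight above its start, level with the tips of the two height pointers; 190 to 260 mm above the bench, varies. Pointers: fixed dark steel clips, one on each post's front, sticking out 30 mm, each with a small tip pointing inward at the lip's end (tips at y = +-99 mm, lip ends at +-90); they do not touch the sash. Axes as the hood's.
- dye_bottle: Loose small brown bottle with black cap, 42 mm across, 90 high, on the bench in front of the enclosure, to the left. Origin: centre of its underside.
- beaker: Loose glass beaker, 45 mm across, 55 high, on the bench to the right of the enclosure. Origin: centre of its underside.
- white_bottle: Loose white bottle with red cap, 66 mm across, 119 high, on the bench to the right of the enclosure. Origin: centre of its underside.

How it is judged:
On the way:
1. the fingers push the sash up from its lip (it has risen 20 mm and the fingers bear on it) ((contact force between the fingers and sash_c0 above 0.3 N or contact force between the fingers and sash_c1 above 0.3 N or contact force between the fingers and sash_c2 above 0.3 N) and distance of sash_lip from where it was at the start of the episode above 0.02 m), for 0.1 s.
At the end, for the whole second after the job is handed in: The sash is at rest with the underside of its lip within 10 mm of the height of the pointer tips, the hand is clear of everything, and the two bottles and beaker stand upright within 30 mm of where they were (z of sash_lip in the frame of mark between -0.01 and 0.01 m and velocity of joint sash between -0.01 and 0.01 m/s and distance of each of dye_bottle, beaker, white_bottle from where it was at the start of the episode below 0.03 m and angle between each of dye_bottle, beaker, white_bottle's own z axis and vertical below 0.2 rad); the robot touches nothing.
It fails at once if the sash is run more than 25 mm above the pointers (z of sash_lip in the frame of mark above 0.025 m).
It fails at once if the lip is pinched or pressed on its upper side (more than 4 N) (contact force between the fingers and sash_c5 above 4 N).
It fails at once if a bottle or beaker is pushed away, lifted or tipped (distance of any of dye_bottle, beaker, white_bottle from where it was at the start of the episode above 0.03 m or angle between any of dye_bottle, beaker, white_bottle's own z axis and vertical above 0.4 rad).
It also fails if it takes over 43 s, if anything falls off the work surface, if the arm or the gripper's body presses on something with over 40 N, if the wrist force passes 120 N, or if a joint passes its speed limit or range.

ROBOT

A 6-joint arm with a two-finger parallel gripper is mounted at the origin on the work surface; the furniture and walls round the work are solid. World frame = base frame: x ahead of the robot, y to its left, z up, the work surface at z = 0. Lengths are in m, angles in rad, forces in N, time in s.
With the tool pointing down it reaches from about 0.35 to 0.875 m from the base axis. Payload 4.2 kg.
Tool frame: the origin (TCP) lies between the finger pads; the fingertips stand 17 mm ahead of it and the grasp point (between the pads) lies 2 mm behind it (arm.tips_ahead is the distance from the TCP to the fingertips, in m); z points along the fingers, y is the line along which they close (so a half turn about z gives the same grasp; the last joint's range is limited). The gripper opens to 85 mm and grips with 20 to 120 N. Pads are 22 mm wide; open, the fingers measure 114 mm over their backs; the gripper's body (76 mm by 85 mm) begins 54 mm behind the grasp point. The pads swing forward as they close: fully open they stand 13 mm farther back than shut.
Start: joints at [-0.977, 0.385, 0.008, 0, -1.194, -0.259], TCP at [0.205, -0.59, 0.248] pointing down, gripper open.
Joint ranges: [-3.14, 3.14], [-1.21, 2.06], [-1.07, 1.41], [-3.16, 2.05], [-2.99, -0.16], [-3.1, 3.1]. Speed limits (rad/s): [2.79, 2.79, 3.14, 3.14, 3.14, 3.14].

INTERFACE

Orientations are given as a unit quaternion [w, x, y, z].
In Python, from rig import arm gives the robot as it stands.
- The arm moves only by the tool move_arm, never from a script. Its argument "series" is a list of rows, each a list of 6 numbers: the shift along the world's x, y, z in mm, then the turn, a rotation vector about the world's x, y, z in rad. A call has 1 to 12 rows; each row is the pose to reach, as a shift and turn from the pose commanded when the call began; what a row does not reach only later rows make up. A row lasts 1/12 s, in which the tool goes at most 41.7 mm and 7.16 degrees, less where a joint would pass 70% of its speed; a pose out of reach is approached as far as the arm can. A call with a gripper value outside its range is refused whole. "jaw" is the gripper command: -1 is fully open, 1 is shut, values between are in proportion, set as the call begins (left out, the last holds). The fingers move at their own pace and stop on an object; "squeeze" is the grip in N (left out, the last holds). Time passes only in rows, so rows that repeat a pose let the fingers close. It gives the time, the measured TCP pose, the force, the opening and the grip force at its end, in the units of the state.
- arm.sense(): the state, without advancing time (a new reading comes with each control period).
- arm.camera(name): name is "scene" or "top"; returns a dict with "frame" (480x640x3 uint8, red, green, blue), "depth" (480x640 float32, m along the optical axis (not along the pixel's ray), 0 where there is no reading), "camera_matrix" (3x3 intrinsics, pixels), "distortion" ([k1, k2, p1, p2, k3] as OpenCV has them; the pictures are not rectified), "view" (4x4, takes a point from world to camera coordinates). Camera axes: x right, y up, looking along -z (the intrinsics and any distortion apply to the point x, -y, -z); pixel columns grow to the right and rows downward; lengths in m; the calibration is good to about 2 mm. A picture is of the moment at which its call begins.
- arm.close_job(): hands the job in; it is judged then, once.
The state is a dict: "time": time; "q": joint angles; "dq": joint speeds; "effort": joint torques, N m; "position": TCP position; "tcp_rot": TCP orientation; "contact_force": force on the tool from outside, world axes, zero at the start; "torque": the same for the moment, N m; "opening": finger opening in m; "gripper_force": force on a finger pad.
Only numpy, scipy, OpenCV 4.12 (cv2) and the standard library are available. Lean on these libraries where they do the work, as an engineer would, in place of code of your own. Each camera call takes 0.05 s, during which the arm holds its last target. There are 200 camera calls.

## Working session

There is one attempt and no reset: what is moved stays moved. The work goes in short steps, Python scripts to look and compute and a tool call to move; the robot and the scene stay as the last step left them, time stands still between calls to the robot, and variables do not carry over. Pictures are saved under pics/ and viewed, at most 10 in all, crops included, and the job is handed in when it is done.

Besides the shell and the picture viewer there is one more tool, called after ">>>" in YAML: its name, and indented under it one key for each argument. move_arm: Moves the arm, as the interface text tells. Its arguments: {"type":"object","properties":{"series":{"type":"array","items":{"type":"array","items":{"type":"number"}}},"jaw":{"type":"number"},"squeeze":{"type":"number"}},"required":["series"]}

```bash
mkdir -p pics
cat > h.py <<'E'
import numpy as np, cv2
from rig import arm
def snap(n,tag):
    c=arm.camera(n); np.savez(f'{tag}.npz',**{k:np.array(v) for k,v in c.items()})
    cv2.imwrite(f'pics/{tag}.png',c['frame'][:,:,::-1]); return c
def world(c,px,d=None):
    px=np.array(px,float).reshape(-1,2)
    n=cv2.undistortPoints(px[:,None],c['camera_matrix'],np.array(c['distortion'],float))[:,0]
    if d is None: d=np.array([c['depth'][int(round(v)),int(round(u))] for u,v in px])
    p=np.c_[n[:,0]*d,-n[:,1]*d,-d,np.ones(len(d))]
    return (p@np.linalg.inv(c['view']).T)[:,:3]
def proj(c,P):
    P=np.atleast_2d(P); q=(np.c_[P,np.ones(len(P))]@c['view'].T)[:,:3]*[1,-1,-1]
    return cv2.projectPoints(q,np.zeros(3),np.zeros(3),c['camera_matrix'],np.array(c['distortion'],float))[0][:,0]
E
python3 - <<'E'
from h import *
for n in('scene','top'):
    c=snap(n,n+'0'); print(n,np.linalg.inv(c['view']).round(3).tolist(),c['camera_matrix'].round(0).tolist(),c['distortion'])
print(arm.sense())
E
```

```text
scene [[0.284, -0.547, 0.788, 1.648], [0.959, 0.175, -0.224, -0.181], [-0.015, 0.819, 0.574, 0.937], [0.0, 0.0, 0.0, 1.0]] [[603.0, 0.0, 324.0], [0.0, 603.0, 239.0], [0.0, 0.0, 1.0]] [-0.01253649  0.          0.          0.          0.        ]
top [[-0.35, 0.752, -0.559, 0.028], [-0.937, -0.273, 0.22, 0.325], [0.013, 0.6, 0.8, 0.961], [0.0, 0.0, 0.0, 1.0]] [[446.0, 0.0, 319.0], [0.0, 446.0, 243.0], [0.0, 0.0, 1.0]] [-0.09536132  0.          0.          0.          0.        ]
{'time': 0.1, 'q': array([-9.77380884e-01,  3.85493053e-01,  6.75685470e-03, -4.11441115e-04,
       -1.19405257e+00, -2.58562626e-01]), 'dq': array([-0.00174319, -0.00116484,  0.00306736,  0.00263336, -0.00067876,
        0.0006514 ]), 'effort': array([-7.55348833e-05, -3.93319881e+01,  1.88931441e+01,  4.19788241e+00,
       -2.54277496e-03,  9.78258583e-06]), 'position': array([ 0.20521581, -0.58981811,  0.24732417]), 'tcp_rot': array([-2.37531144e-04, -1.66570400e-01,  9.86029043e-01,  9.86203150e-04]), 'contact_force': array([-0.39553724,  0.90782135,  0.17833191]), 'torque': array([-0.03471711,  0.02414678, -0.02270288]), 'gripper_force': 0.0, 'opening': 0.08521606847489362}
```

View pics/scene0.png

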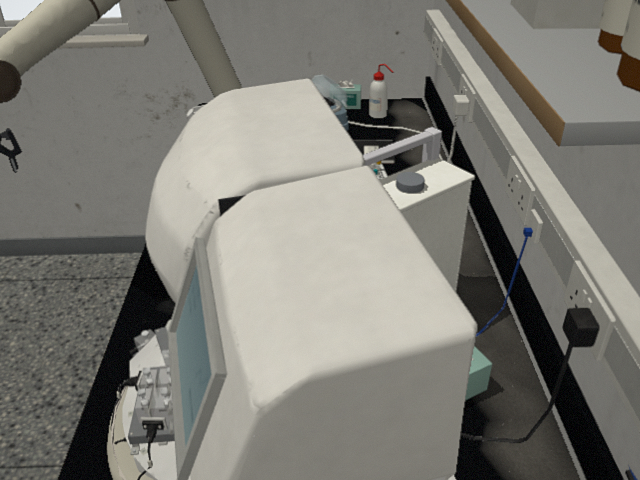

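View pics/top0.png

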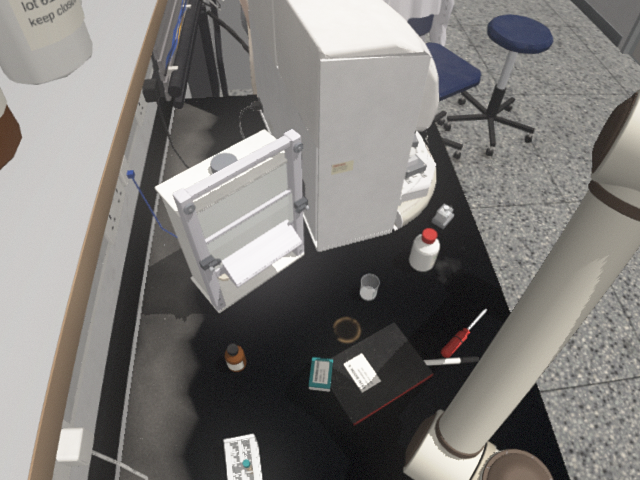

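The scene view is mostly blocked by the analyzer. The top view shows the hood: lip at about (262,255), pointers at (210,264) and (300,206), dye bottle (235,357), beaker (369,287) and white bottle (424,250).

Run:
```python
from h import *
c=dict(np.load('top0.npz'))
cv2.imwrite('pics/crop1.png',cv2.resize(c['frame'][120:320,150:320,::-1],None,fx=3,fy=3,interpolation=cv2.INTER_CUBIC)[:600])
for nm,p in dict(dye=(235,350),beak=(369,283),white=(429,236),postLtop=(184,195),postRtop=(292,140),postLbot=(216,295),postRbot=(303,230),lip=(262,250),lipL=(235,265),lipR=(290,240),ptrL=(208,264),ptrR=(300,206),sillL=(235,298),sillR=(290,268),bench=(330,320),cov=(258,240)).items():
    print(nm,world(c,[p])[0].round(4))
```

```text
dye [0.4358 0.3458 0.0882]
beak [ 0.5287 -0.0102  0.0154]
white [ 0.5453 -0.1655  0.1183]
postLtop [0.597  0.3518 0.3983]
postRtop [0.6697 0.1311 0.3984]
postLbot [0.5852 0.3536 0.0785]
postRbot [0.755 0.085 0.001]
lip [0.613  0.2288 0.1586]
lipL [0.5912 0.2954 0.163 ]
lipR [0.624  0.1599 0.1509]
ptrL [0.5717 0.3481 0.2202]
ptrR [0.6563 0.1232 0.219 ]
sillL [0.6053 0.3138 0.0085]
sillR [ 0.6498  0.1575 -0.0017]
bench [0.4739 0.1152 0.0005]
cov [0.6306 0.2314 0.1747]
```

View pics/crop1.png

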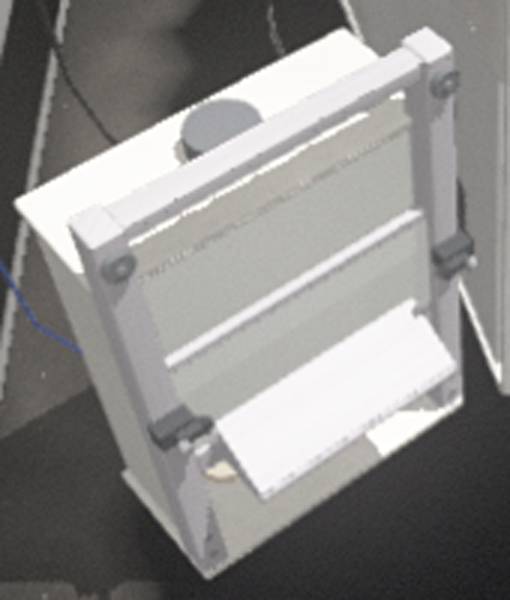

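The crop shows the lip as a white slope, with its front edge from crop (265,495) to (455,375). The clips are at (180,428) and (452,255), each with a small tip just below and inward. The sill's front corners are at (208,578) and (462,402).

Run:
```python
from h import *
c=dict(np.load('top0.npz'))
vv,uu=np.mgrid[120:330,140:330]
P=world(c,np.c_[uu.ravel(),vv.ravel()]).reshape(vv.shape+(3,))
def rayz(px,z):
    o=np.linalg.inv(c['view'])[:3,3]; q=world(c,[px],np.array([1.]))[0]; return o+(q-o)*(z-o[2])/(q[2]-o[2])
a=rayz((150+208/3,120+578/3),.006);b=rayz((150+462/3,120+402/3),.006)
print('sill corners',a,b,np.linalg.norm(a-b), np.degrees(np.arctan2(b[0]-a[0],a[1]-b[1])))
t=np.arctan2(b[0]-a[0],a[1]-b[1]); 
# refine yaw with post fronts: fit plane-ish using hood top edge & posts
X=np.array([np.cos(t),np.sin(t)]);Y=np.array([-np.sin(t),np.cos(t)])
o=(a+b)[:2]/2+.065*X
np.savez('hood.npz',o=o,t=t); print('origin',o,'yaw',t)
H=np.dstack([(P[...,:2]-o)@X,(P[...,:2]-o)@Y,P[...,2]]); np.save('H.npy',H)
h=H.reshape(-1,3); 
def show(n,m): 
    s=h[m]; print(n,len(s),np.percentile(s,[2,25,50,75,98],axis=0).round(3).tolist())
z=h[:,2];x=h[:,0];y=h[:,1]
show('posts+',(abs(y-.123)<.009)&(z>.28)&(z<.38)&(x<0));show('posts-',(abs(y+.123)<.009)&(z>.28)&(z<.38)&(x<0))
show('clip+',(y>.09)&(y<.14)&(x<-.075)&(z>.1));show('clip-',(y<-.09)&(y>-.14)&(x<-.075)&(z>.1))
show('lip',(abs(y)<.085)&(x<-.06)&(z>.1))
for yy in np.arange(-.1,.11,.02):
    m=(abs(y-yy)<.01)&(z>.1)&(z<.2)&(x<-.05)
    if m.any(): i=np.argsort(x[m])[:3]; print(round(yy,2),h[m][i].round(3).tolist())
for lab,(u,v) in dict(tipL=(213,269),tipR=(307,207)).items():
    print(lab); print(H[v-120-5:v-120+4,u-140-4:u-140+5].round(3)[::2,::2].tolist())
```

```text
sill corners [0.58019906 0.35938952 0.006     ] [0.67418829 0.11040076 0.006     ] 0.266137891154679 20.680710605844308
origin [0.68800527 0.25785054] yaw 0.36094649172409443
posts+ 356 [[-0.069, 0.115, 0.283], [-0.063, 0.119, 0.304], [-0.062, 0.124, 0.333], [-0.061, 0.128, 0.35], [-0.002, 0.132, 0.378]]
posts- 241 [[-0.07, -0.132, 0.284], [-0.064, -0.127, 0.307], [-0.063, -0.123, 0.333], [-0.062, -0.118, 0.353], [-0.018, -0.114, 0.379]]
clip+ 141 [[-0.093, 0.1, 0.21], [-0.085, 0.11, 0.217], [-0.081, 0.12, 0.219], [-0.077, 0.127, 0.221], [-0.075, 0.136, 0.225]]
clip- 103 [[-0.093, -0.136, 0.209], [-0.085, -0.124, 0.216], [-0.082, -0.118, 0.22], [-0.077, -0.108, 0.221], [-0.075, -0.1, 0.226]]
lip 2137 [[-0.109, -0.081, 0.136], [-0.1, -0.039, 0.15], [-0.086, 0.004, 0.159], [-0.073, 0.045, 0.168], [-0.061, 0.082, 0.179]]
-0.1 [[-0.108, -0.09, 0.139], [-0.104, -0.091, 0.146], [-0.066, -0.091, 0.172]]
-0.08 [[-0.11, -0.082, 0.14], [-0.11, -0.079, 0.138], [-0.11, -0.086, 0.137]]
-0.06 [[-0.11, -0.061, 0.139], [-0.11, -0.068, 0.141], [-0.11, -0.059, 0.137]]
-0.04 [[-0.111, -0.032, 0.139], [
[... 1127 characters left out ...]
63, 0.116, 0.165], [-0.063, 0.112, 0.161], [-0.058, 0.106, 0.15]]]
tipR
[[[-0.076, -0.125, 0.224], [-0.078, -0.129, 0.223], [-0.075, -0.137, 0.215], [-0.017, -0.192, 0.127], [-0.033, -0.185, 0.144]], [[-0.078, -0.123, 0.22], [-0.079, -0.128, 0.218], [-0.076, -0.136, 0.209], [-0.015, -0.194, 0.116], [-0.034, -0.184, 0.138]], [[-0.082, -0.12, 0.22], [-0.084, -0.123, 0.219], [-0.088, -0.126, 0.22], [-0.088, -0.132, 0.216], [-0.033, -0.185, 0.13]], [[-0.084, -0.118, 0.216], [-0.084, -0.124, 0.211], [-0.092, -0.123, 0.219], [-0.092, -0.128, 0.215], [-0.032, -0.186, 0.121]], [[0.034, -0.213, 0.036], [0.015, -0.205, 0.059], [-0.001, -0.199, 0.077], [-0.017, -0.192, 0.096], [-0.033, -0.185, 0.115]]]
```

Run:
```python
from h import *
c=dict(np.load('top0.npz'));H=np.load('H.npy')
f=c['frame'][...,::-1]
k=lambda a:cv2.resize(a,None,fx=10,fy=10,interpolation=cv2.INTER_NEAREST)
cv2.imwrite('pics/tips.png',np.hstack([k(f[250:280,195:230]),k(f[190:220,280:315])]))
for s in(1,-1):
    h=H.reshape(-1,3);m=(s*h[:,1]>.085)&(s*h[:,1]<.113)&(h[:,0]<-.068)&(h[:,2]>.185)
    uv=np.argwhere(m.reshape(H.shape[:2]))+[120,140]
    for (v,u),q in zip(uv,h[m].round(3)): print(u,v,q)
```

```text
212 256 [-0.07   0.11   0.226]
213 256 [-0.071  0.108  0.226]
211 257 [-0.07   0.113  0.226]
212 257 [-0.07   0.111  0.224]
213 257 [-0.073  0.11   0.225]
214 257 [-0.072  0.108  0.223]
212 258 [-0.074  0.113  0.226]
213 258 [-0.074  0.111  0.224]
214 258 [-0.075  0.109  0.224]
216 258 [-0.076  0.106  0.222]
217 258 [-0.076  0.103  0.22 ]
218 258 [-0.079  0.102  0.221]
219 258 [-0.076  0.099  0.216]
213 259 [-0.077  0.112  0.225]
214 259 [-0.075  0.11   0.221]
215 259 [-0.078  0.109  0.223]
216 259 [-0.076  0.106  0.219]
217 259 [-0.081  0.106  0.224]
218 259 [-0.081  0.104  0.221]
219 259 [-0.081  0.102  0.219]
220 259 [-0.08   0.099  0.217]
214 260 [-0.076  0.111  0.22 ]
215 260 [-0.08   0.11   0.222]
216 260 [-0.082  0.109  0.224]
217 260 [-0.08   0.106  0.219]
218 260 [-0.084  0.105  0.223]
219 260 [-0.085  0.104  0.223]
220 260 [-0.085  0.102  0.221]
221 260 [-0.083  0.099  0.215]
214 261 [-0.079  0.112  0.221]
215 261 [-0.081  0.111  0.221]
216 261 [-0.083  0.11   0.222]
217 261 [-0.082  0.108  0.22 ]
218 261 [-0.085  0.106  0.221]
219 261 [-0.085  0.104  0.219]
220 261 [-0.085
[... 1327 characters left out ...]
084 -0.11   0.222]
295 209 [-0.077 -0.101  0.219]
296 209 [-0.079 -0.102  0.219]
297 209 [-0.081 -0.103  0.221]
298 209 [-0.083 -0.104  0.222]
299 209 [-0.085 -0.106  0.223]
300 209 [-0.085 -0.109  0.22 ]
301 209 [-0.085 -0.111  0.218]
295 210 [-0.077 -0.101  0.215]
296 210 [-0.081 -0.1    0.22 ]
297 210 [-0.082 -0.102  0.22 ]
298 210 [-0.085 -0.102  0.222]
299 210 [-0.085 -0.106  0.219]
300 210 [-0.085 -0.108  0.217]
301 210 [-0.084 -0.112  0.214]
296 211 [-0.081 -0.1    0.216]
297 211 [-0.085 -0.1    0.219]
298 211 [-0.083 -0.105  0.214]
299 211 [-0.083 -0.107  0.213]
300 211 [-0.083 -0.11   0.211]
297 212 [-0.084 -0.1    0.215]
298 212 [-0.084 -0.103  0.213]
299 212 [-0.084 -0.106  0.212]
```

View pics/tips.png

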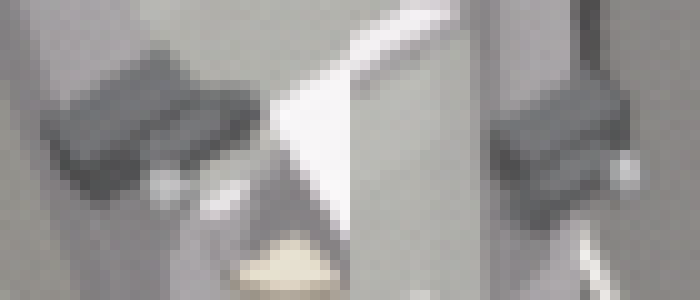

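```bash
python3 -c "
from rig import arm
print([a for a in dir(arm) if not a.startswith('_')], arm.tips_ahead)"
```

```text
['IKError', 'camera', 'close_job', 'sense', 'tips_ahead'] 0.017
```

>>> move_arm:
  series:
    - [10,20,20,0,0,0]
    - [30,50,40,0,0,0]
    - [50,85,60,0,0,0]
    - [70,120,80,0,0,0]
    - [90,155,90,0,0,0]
    - [110,190,90,0,0,0]
    - [130,225,90,0,0,0]
    - [145,260,90,0,0,0]
    - [160,297,90,0,0,0]
    - [170,335,90,0,0,0]
    - [180,373,90,0,0,0]
    - [185,410,90,0,0,0]
  jaw: 1

```text
time: 1.1
position: [0.3907, -0.1783, 0.3379]
tcp_rot: [-0.0, -0.167, 0.986, 0.0]
contact_force: [0.3, 0.3, 0.3]
opening: -0.0006
gripper_force: 0.0
```

>>> move_arm:
  series:
    - [3,35,0,0,0,0]
    - [6,70,0,0,0,0]
    - [9,105,0,0.04,-0.11,0]
    - [12,140,0,0.08,-0.22,0]
    - [15,175,0,0.12,-0.33,0]
    - [15,210,0,0.165,-0.44,0]
    - [15,240,0,0.2,-0.54,0]
    - [15,270,0,0.24,-0.64,0]
    - [15,300,0,0.277,-0.734,0]
    - [15,320,0,0.277,-0.734,0]
    - [15,328,0,0.277,-0.734,0]
    - [15,328,0,0.277,-0.734,0]

```text
time: 2.1
position: [0.4035, 0.1487, 0.3366]
tcp_rot: [0.375, -0.155, 0.911, 0.074]
contact_force: [0.5, -0.4, -0.3]
opening: 0.0
gripper_force: 0.0
```

```bash
python3 -c "
from rig import arm
from scipy.spatial.transform import Rotation as R
s=arm.sense();w=s['tcp_rot'];M=R.from_quat([*w[1:],w[0]]).as_matrix()
print(s['q'].round(3),s['position'].round(3),M.round(3).tolist())"
```

```text
[ 0.71  -0.36  -1.028  1.025 -0.284 -2.854] [0.404 0.149 0.337] [[-0.671, -0.339, 0.66], [-0.228, 0.941, 0.251], [-0.706, 0.018, -0.708]]
```

>>> move_arm:
  series:
    - [6,3,0,0.079,0.03,-0.085]
    - [12,6,0,0.158,0.06,-0.17]
    - [18,9,0,0.238,0.09,-0.255]
    - [24,10,0,0.317,0.12,-0.34]

```text
time: 2.43
position: [0.4352, 0.1447, 0.3482]
tcp_rot: [0.335, 0.063, 0.926, 0.164]
contact_force: [0.1, -0.9, 0.2]
opening: -0.0001
gripper_force: 0.0
```

```bash
cat > st.py <<'E'
from rig import arm
from scipy.spatial.transform import Rotation as R
import numpy as np
s=arm.sense();w=s['tcp_rot'];M=R.from_quat([*w[1:],w[0]]).as_matrix()
h=np.load('hood.npz');t=h['t'];d=s['position'][:2]-h['o'];X=[np.cos(t),np.sin(t)]
print(s['time'],s['q'].round(3),s['position'].round(4),'xh',round(d@X,4),'yh',round(d@[-X[1],X[0]],4),'F',s['contact_force'].round(2));print(M.round(3).tolist())
E
python3 st.py
```

```text
2.4333 [ 0.711 -0.307 -0.916  0.79  -0.315 -3.096] [0.4352 0.1447 0.3482] xh -0.2765 yh -0.0166 F [ 0.06 -0.88  0.21]
[[-0.768, 0.007, 0.64], [0.226, 0.939, 0.261], [-0.599, 0.345, -0.723]]
```

>>> move_arm:
  series:
    - [4,1,0,-0.077,-0.031,0.087]
    - [8,3,0,-0.154,-0.063,0.174]
    - [12,4,0,-0.23,-0.094,0.26]
    - [16,6,0,-0.307,-0.125,0.347]
    - [20,7,0,-0.384,-0.157,0.434]
    - [24,9,0,-0.461,-0.188,0.521]
    - [28,10,0,-0.538,-0.219,0.607]
    - [32,12,0,-0.614,-0.251,0.694]
    - [36,13,0,-0.691,-0.282,0.781]
    - [40,15,0,-0.768,-0.313,0.868]
    - [40,15,0,-0.845,-0.345,0.954]
    - [40,15,0,-0.922,-0.376,1.041]

```text
time: 3.43
position: [0.4754, 0.1601, 0.3486]
tcp_rot: [0.359, -0.568, 0.734, -0.099]
contact_force: [-0.5, -0.2, 0.3]
opening: -0.0001
gripper_force: 0.0
```

>>> move_arm:
  series:
    - [4,1,-6,-0.077,-0.031,0.087]
    - [8,3,-12,-0.154,-0.063,0.174]
    - [12,4,-18,-0.23,-0.094,0.26]
    - [16,6,-24,-0.307,-0.125,0.347]
    - [20,7,-30,-0.384,-0.157,0.434]
    - [24,9,-36,-0.461,-0.188,0.521]
    - [28,10,-42,-0.538,-0.219,0.607]
    - [32,12,-48,-0.614,-0.251,0.694]
    - [36,13,-54,-0.691,-0.282,0.781]
    - [40,15,-60,-0.768,-0.313,0.868]
    - [40,15,-60,-0.845,-0.345,0.954]
    - [40,15,-60,-0.922,-0.376,1.041]

```text
time: 4.43
position: [0.5152, 0.1718, 0.3126]
tcp_rot: [-0.197, 0.918, -0.179, 0.293]
contact_force: [0.9, 0.1, 0.1]
opening: -0.0001
gripper_force: 0.0
```

```bash
python3 st.py
```

```text
4.4333 [ 0.581 -0.084 -0.835  0.848 -0.161 -0.192] [0.5152 0.1718 0.3126] xh -0.1921 yh -0.0194 F [0.9  0.1  0.06]
[[0.764, -0.213, 0.609], [-0.444, -0.859, 0.256], [0.468, -0.466, -0.751]]
```

```bash
cat > kin.py <<'E'
import numpy as np
from scipy.spatial.transform import Rotation as R
from scipy.optimize import least_squares
D=[([-.97738,.38549,.00676,-.0004,-1.19405,-.25856],[.20522,-.58982,.24732],[-.00024,-.16657,.98603,.00099]),
([.71,-.36,-1.028,1.025,-.284,-2.854],[.4035,.1487,.3366],[.375,-.155,.911,.074]),
([.711,-.307,-.916,.79,-.315,-3.096],[.4352,.1447,.3482],[.335,.063,.926,.164]),
([.581,-.084,-.835,.848,-.161,-.192],[.5152,.1718,.3126],[-.197,.918,-.179,.293])]
def rot(q,s4,s6): return R.from_euler('Z',q[0])*R.from_euler('Y',q[1]-q[2])*R.from_euler('X',s4*q[3])*R.from_euler('Y',-q[4])*R.from_euler('X',s6*q[5])
def rows(q,z):
    f=q[1]-q[2];o=np.zeros(3);B=np.array([[1,0,0],[np.sin(q[1]),0,np.cos(q[1])],[np.sin(f),0,np.cos(f)],[np.cos(f),0,-np.sin(f)],[0,1,0],[0,0,1]]).T
    return np.c_[R.from_euler('Z',q[0]).apply(B.T).T,z]
best=None
Ms=[R.from_quat([*w[1:],w[0]]) for _,_,w in D]
for s4 in(1,-1):
  for s6 in(1,-1):
    C=[rot(q,s4,s6).inv()*M for (q,_,_),M in zip(D,Ms)]; m=R.concatenate(C).mean(); e=max((m.inv()*c).magnitude() for c in C)
    if best is None or e<best[0]: best=(e,s4,s6,m)
A=np.vstack([rows(q,M.as_matrix()[:,2]) for (q,_,_),M in zip(D,Ms)]);b=np.concatenate([p for _,p,_ in D])
L,*_=np.linalg.lstsq(A,b,rcond=1e-4)
def fk(q): M=rot(q,*best[1:3])*best[3]; return rows(q,M.as_matrix()[:,2])@L,M
if __name__=='__main__': print('rot err',best[:3],'L',L.round(3),'res',(A@L-b).round(4))
E
python3 kin.py
```

```text
rot err (0.0012170192668518856, -1, -1) L [ 0.516  0.418  0.045 -0.094 -0.138 -0.075  0.127] res [ 0.0175  0.0138  0.0139  0.0146 -0.0108 -0.0174 -0.0079  0.005  -0.0264
  0.0076 -0.0111  0.03  ]
```

```bash
cat > k2.py <<'E'
from kin import *
import itertools
s4,s6=best[1:3]
def cols(q,M):
    Z=R.from_euler('Z',q[0]);Y2=Z*R.from_euler('Y',q[1]);F=Z*R.from_euler('Y',q[1]-q[2]);W=F*R.from_euler('X',s4*q[3]);W5=W*R.from_euler('Y',-q[4])
    return dict(h=[0,0,1],a1=Z.apply([1,0,0]),d=Z.apply([0,1,0]),L2=Y2.apply([0,0,1]),L2x=Y2.apply([1,0,0]),a3=F.apply([0,0,1]),L4=F.apply([1,0,0]),w4y=W.apply([0,1,0]),w4z=W.apply([0,0,1]),w5y=W5.apply([0,1,0]),w5z=W5.apply([0,0,1]),Lt=W5.apply([1,0,0]),bx=[1,0,0],by=[0,1,0])
CC=[cols(q,M) for (q,_,_),M in zip(D,Ms)]
for extra in [(),('L2x',),('w4y',),('w4z',),('w5y',),('w5z',),('bx','by'),('w4y','w4z'),('w5y','w5z')]:
    k=['h','a1','d','L2','a3','L4','Lt']+list(extra)
    A=np.vstack([np.array([c[n] for n in k]).T for c in CC])
    L,_,rk,sv=np.linalg.lstsq(A,b,rcond=1e-6); print(extra,np.abs(A@L-b).max().round(4),sv[-1].round(4),dict(zip(k,L.round(3).tolist())))
E
python3 k2.py
```

```text
() 0.03 0.0737 {'h': -0.076, 'a1': 0.516, 'd': -0.138, 'L2': 0.418, 'a3': 0.045, 'L4': -0.094, 'Lt': 0.127}
('L2x',) 0.014 0.0737 {'h': -0.166, 'a1': 0.263, 'd': -0.151, 'L2': 0.363, 'a3': 0.179, 'L4': 0.004, 'Lt': 0.033, 'L2x': 0.146}
('w4y',) 0.0002 0.052 {'h': 0.163, 'a1': -0.002, 'd': 0.001, 'L2': 0.566, 'a3': -0.001, 'L4': 0.424, 'Lt': 0.282, 'w4y': -0.16}
('w4z',) 0.027 0.0518 {'h': 0.19, 'a1': 0.34, 'd': -0.154, 'L2': 0.522, 'a3': -0.131, 'L4': 0.09, 'Lt': 0.336, 'w4z': 0.081}
('w5y',) 0.0002 0.052 {'h': 0.163, 'a1': -0.002, 'd': 0.001, 'L2': 0.566, 'a3': -0.001, 'L4': 0.424, 'Lt': 0.282, 'w5y': -0.16}
('w5z',) 0.021 0.0564 {'h': 0.104, 'a1': 0.121, 'd': -0.16, 'L2': 0.508, 'a3': 0.076, 'L4': 0.184, 'Lt': 0.324, 'w5z': 0.092}
('bx', 'by') 0.0167 0.0499 {'h': 0.228, 'a1': 0.173, 'd': 0.008, 'L2': 0.404, 'a3': 0.199, 'L4': 0.135, 'Lt': 0.488, 'bx': -0.094, 'by': -0.161}
('w4y', 'w4z') 0.0001 0.0498 {'h': 0.164, 'a1': -0.002, 'd': 0.0, 'L2': 0.566, 'a3': -0.002, 'L4': 0.424, 'Lt': 0.283, 'w4y': -0.16, 'w4z': 0.0}
('w5y', 'w5z') 0.0001 0.052 {'h': 0.163, 'a1': -0.002, 'd': 0.0, 'L2': 0.566, 'a3': -0.001, 'L4': 0.424, 'Lt': 0.282, 'w5y': -0.16, 'w5z': 0.0}
```

```bash
cat > ik.py <<'E'
from kin import R,np,least_squares,best
s4,s6=best[1:3]; h=np.load('hood.npz');t0=float(h['t']);O=h['o']
lo=np.array([-3.14,-1.21,-1.07,-3.16,-2.99,-3.1]);hi=np.array([3.14,2.06,1.41,2.05,-.16,3.1])
def fk(q):
    Z=R.from_euler('Z',q[0]);F=Z*R.from_euler('Y',q[1]-q[2]);W=F*R.from_euler('X',s4*q[3]);W5=W*R.from_euler('Y',-q[4])
    p=[0,0,.163]+(Z*R.from_euler('Y',q[1])).apply([0,0,.566])
    e=p.copy(); p=p+F.apply([.424,0,0]); w=p.copy(); p=p+W.apply([0,-.16,0]); w2=p.copy()
    return p+W5.apply([.2825,0,0]),W5*R.from_euler('X',s6*q[5])*best[3],(e,w,w2)
def pose(xh,yh,z,al,psi,flip):
    p=np.r_[O+xh*np.array([np.cos(t0),np.sin(t0)])+yh*np.array([-np.sin(t0),np.cos(t0)]),z]
    zt=np.array([np.cos(al)*np.cos(psi),np.cos(al)*np.sin(psi),-np.sin(al)]);y=flip*np.array([-np.sin(psi),np.cos(psi),0])
    return p,R.from_matrix(np.c_[np.cross(y,zt),y,zt])
def ik(p,M,q0):
    def f(q): a,B,_=fk(q); return np.r_[(a-p)*5,(M.inv()*B).as_rotvec()]
    r=least_squares(f,np.clip(q0,lo+1e-3,hi-1e-3),bounds=(lo,hi)); return r.x,np.abs(r.fun).max()
E
cat > s.py <<'E'
from ik import *
rng=np.random.default_rng(0); out=[]
for al in np.radians([15,30,40]):
  for dp in np.radians([-25,-12,0,12,25]):
    for fl in(1,-1):
      best_=None
      for k in range(12):
        q,e=ik(*pose(-.110,0,.085,al,t0+dp,fl),rng.uniform(lo,hi) if k else [.58,-.08,-.83,.85,-.2,-.2])
        if e<1e-3:
          qh,eh=ik(*pose(-.110,0,.22,al,t0+dp,fl),q)
          if eh<1e-3:
            m=min((q-lo).min(),(hi-q).min(),(qh-lo).min(),(hi-qh).min())
            if best_ is None or m>best_[0]: best_=(m,q,qh)
      if best_: print(np.degrees([al,dp]).round(),fl,best_[0].round(3),best_[1].round(2),best_[2].round(2),[x.round(2).tolist() for x in fk(best_[1])[2]])
E
python3 s.py
```

```text
[ 15. -12.] 1 0.11 [ 0.06  0.75 -0.93 -3.05 -1.41  1.58] [ 0.06  0.34 -0.86 -3.03 -0.95  1.53] [[0.38, 0.02, 0.58], [0.34, 0.02, 0.16], [0.32, 0.18, 0.16]]
[ 15. -12.] -1 0.11 [ 0.06  0.75 -0.93 -3.05 -1.42 -1.56] [ 0.06  0.34 -0.86 -3.03 -0.95 -1.61] [[0.38, 0.02, 0.58], [0.34, 0.02, 0.16], [0.32, 0.18, 0.16]]
[15.  0.] 1 0.253 [-0.07  0.73 -0.82 -2.71 -1.29  1.56] [-0.04  0.32 -0.71 -2.6  -0.83  1.29] [[0.38, -0.03, 0.58], [0.39, -0.03, 0.16], [0.33, 0.12, 0.16]]
[15.  0.] -1 0.253 [-0.07  0.73 -0.82 -2.71 -1.29 -1.58] [-0.04  0.32 -0.71 -2.6  -0.83 -1.85] [[0.38, -0.03, 0.58], [0.39, -0.03, 0.16], [0.33, 0.12, 0.16]]
[15. 12.] 1 0.401 [-0.13  0.7  -0.67 -2.39 -1.16  1.43] [-0.07  0.32 -0.56 -2.21 -0.8   1.01] [[0.36, -0.05, 0.6], [0.45, -0.06, 0.18], [0.36, 0.07, 0.16]]
[15. 12.] -1 0.401 [-0.13  0.7  -0.67 -2.39 -1.16 -1.71] [-0.07  0.32 -0.56 -2.21 -0.8  -2.13] [[0.36, -0.05, 0.6], [0.45, -0.06, 0.18], [0.36, 0.07, 0.16]]
[15. 25.] 1 0.569 [-0.14  0.68 -0.5  -2.08 -1.09  1.22] [-0.07  0.34 -0.42 -1.89 -0.89  0.78] [[0.35, -0.05, 0.6], [0.51, -0.07, 0.21], [0.39, 0.02, 0.16]]
[15
[... 543 characters left out ...]
 -1.56 -0.29  0.16] [[0.28, -0.01, 0.66], [0.49, -0.01, 0.29], [0.38, 0.09, 0.23]]
[30. 12.] -1 0.127 [-0.03  0.51 -0.54 -2.22 -0.66 -2.04] [ 0.23  0.2  -0.35 -1.56 -0.29 -2.97] [[0.28, -0.01, 0.66], [0.49, -0.01, 0.29], [0.38, 0.09, 0.23]]
[30. 25.] 1 0.386 [ 0.    0.51 -0.4  -1.85 -0.7   0.83] [ 0.16  0.23 -0.3  -1.42 -0.55  0.18] [[0.28, 0.0, 0.66], [0.54, 0.0, 0.32], [0.41, 0.04, 0.23]]
[30. 25.] -1 0.144 [ 0.    0.51 -0.4  -1.85 -0.7  -2.31] [ 0.16  0.23 -0.3  -1.43 -0.55 -2.96] [[0.28, 0.0, 0.66], [0.54, 0.0, 0.32], [0.41, 0.04, 0.23]]
[40. 25.] 1 0.25 [ 0.18  0.44 -0.32 -1.49 -0.46  0.34] [ 0.36  0.21 -0.29 -0.94 -0.41 -0.38] [[0.24, 0.04, 0.67], [0.54, 0.1, 0.38], [0.43, 0.06, 0.27]]
```

```bash
cat > plan.py <<'E'
from ik import *
al,dp=np.radians(15),np.radians(15)
qn,e=ik(*pose(-.09,0,.09,al,t0+dp,1),[-.13,.7,-.67,-2.39,-1.16,1.43]);print('in',qn.round(3),e)
qp,e=ik(*pose(-.24,0,.09,al,t0+dp,1),qn);print('pre',qp.round(3),e)
qh,e=ik(*pose(-.09,0,.20,al,t0+dp,1),qn);print('high',qh.round(3),e)
qc=np.array([.581,-.084,-.835,.848,-.161,-.192])
mid=(qc+qp)/2;mid[4]=-.9;mid[2]=-.85;mid[1]=.1
m1=qc.copy();m1[4]=-.6
via=[qc,m1,mid,qp];wp=[qc]
for a,b in zip(via,via[1:]):
    # step: rotation <6.5deg, translation<35mm
    n=4
    while True:
        s=[a+(b-a)*k/n for k in range(n+1)]
        F=[fk(q) for q in s]
        if max((F[i][1].inv()*F[i+1][1]).magnitude() for i in range(n))<np.radians(6.7) and max(np.linalg.norm(F[i][0]-F[i+1][0]) for i in range(n))<.038: break
        n+=1
    wp+=s[1:]
print(len(wp))
F=[fk(q) for q in wp]
print('min z',np.min([[p[2] for p in (f[0],*f[2])] for f in F],axis=0).round(3))
for i0 in range(0,len(wp)-1,12):
    print('--',np.round(wp[i0],2),F[i0][0].round(3))
    p0,M0,_=F[i0]
    print([[*((f[0]-p0)*1000).round().astype(int).tolist(),*(f[1]*M0.inv()).as_rotvec().round(3).tolist()] for f in F[i0+1:i0+13]])
print(F[-1][0])
E
python3 plan.py
```

```text
in [-0.112  0.681 -0.584 -2.322 -1.09   1.342] 1.281308392719893e-12
pre [-0.339  0.756 -0.899 -2.196 -1.357  1.641] 4.080863424960057e-11
high [-0.063  0.39  -0.506 -2.174 -0.837  1.009] 1.5265566588595902e-15
38
min z [0.076 0.575 0.152 0.163]
-- [ 0.58 -0.08 -0.84  0.85 -0.16 -0.19] [0.518 0.173 0.313]
[[-3, -29, -10, -0.087, 0.03, -0.06], [-8, -59, -18, -0.174, 0.06, -0.12], [-15, -89, -22, -0.26, 0.09, -0.181], [-24, -118, -24, -0.347, 0.119, -0.241], [-36, -145, -45, -0.343, 0.193, -0.284], [-52, -169, -66, -0.335, 0.267, -0.324], [-70, -190, -87, -0.321, 0.343, -0.361], [-91, -207, -107, -0.302, 0.418, -0.395], [-114, -221, -126, -0.278, 0.493, -0.427], [-138, -231, -144, -0.247, 0.567, -0.456], [-163, -237, -160, -0.211, 0.64, -0.482], [-188, -240, -176, -0.168, 0.711, -0.505]]
-- [ 0.35  0.01 -0.84  0.09 -0.75  0.27] [ 0.33  -0.067  0.138]
[[-25, 2, -14, 0.05, 0.052, -0.044], [-49, 7, -26, 0.105, 0.1, -0.087], [-72, 16, -36, 0.164, 0.143, -0.13], [-93, 28, -44, 0.227, 0.181, -0.173], [-112, 43, -50, 0.295, 0.213, -0.215], [-127, 61, -55, 0.366, 0.238, -0.257], [-140, 81, -57
[... 164 characters left out ...]
29, 0.369, -0.488], [-170, 192, -57, 0.804, 0.386, -0.54]]
-- [ 0.01  0.25 -0.86 -1.03 -1.01  0.94] [0.16  0.125 0.08 ]
[[5, 22, 4, 0.067, 0.014, -0.064], [15, 42, 9, 0.131, 0.021, -0.132], [29, 61, 14, 0.192, 0.021, -0.204], [47, 77, 19, 0.248, 0.015, -0.281], [68, 90, 23, 0.299, 0.003, -0.362], [93, 99, 27, 0.344, -0.014, -0.446], [120, 105, 30, 0.382, -0.037, -0.534], [150, 107, 31, 0.413, -0.065, -0.624], [180, 104, 31, 0.436, -0.098, -0.717], [212, 97, 29, 0.45, -0.134, -0.811], [243, 85, 25, 0.454, -0.174, -0.907], [274, 69, 18, 0.448, -0.217, -1.004]]
-- [-0.31  0.72 -0.9  -2.11 -1.33  1.59] [0.434 0.194 0.099]
[[29, -20, -9, -0.016, -0.013, -0.104]]
[0.46347015 0.17309216 0.09      ]
```

```bash
sed -i "s/^mid=.*/qq,e=ik(*pose(-.24,0,.25,al,t0+dp,1),qp);print('prehigh',qq.round(3),e);mid=(qc+qq)\/2;mid[4]=-.9;mid[2]=-.45;mid[1]=-.1/; s/via=\[qc,m1,mid,qp\]/via=[qc,m1,mid,qq]/" plan.py; python3 plan.py
```

```text
in [-0.112  0.681 -0.584 -2.322 -1.09   1.342] 1.281308392719893e-12
pre [-0.339  0.756 -0.899 -2.196 -1.357  1.641] 4.080863424960057e-11
high [-0.063  0.39  -0.506 -2.174 -0.837  1.009] 1.5265566588595902e-15
prehigh [-0.192  0.069 -0.714 -1.954 -0.86   0.823] 7.779998867363245e-12
29
min z [0.219 0.726 0.428 0.323]
-- [ 0.58 -0.08 -0.84  0.85 -0.16 -0.19] [0.518 0.173 0.313]
[[-3, -29, -10, -0.087, 0.03, -0.06], [-8, -59, -18, -0.174, 0.06, -0.12], [-15, -89, -22, -0.26, 0.09, -0.181], [-24, -118, -24, -0.347, 0.119, -0.241], [-29, -145, -28, -0.291, 0.179, -0.325], [-38, -166, -34, -0.229, 0.24, -0.401], [-48, -182, -41, -0.16, 0.301, -0.47], [-60, -192, -49, -0.084, 0.362, -0.53], [-73, -195, -56, -0.002, 0.422, -0.581], [-84, -193, -62, 0.088, 0.479, -0.622], [-95, -185, -66, 0.183, 0.532, -0.654], [-102, -173, -67, 0.284, 0.581, -0.676]]
-- [ 0.3  -0.1  -0.55 -0.17 -0.82  0.18] [0.415 0.    0.246]
[[-5, 17, 2, 0.105, 0.012, -0.04], [-7, 37, 8, 0.213, 0.016, -0.074], [-6, 60, 18, 0.325, 0.011, -0.102], [-17, 75, 3, 0.406, 0.037, -0.144], [-26, 91, -9, 0.488, 0.058, -0.19], [-32, 107, -17, 0.569, 0.073, -0.24], [-36, 123, -23, 0.65, 0.081, -0.294], [-37, 138, -27, 0.73, 0.084, -0.352], [-35, 151, -27, 0.808, 0.082, -0.414], [-30, 163, -26, 0.884, 0.073, -0.479], [-23, 172, -24, 0.958, 0.059, -0.549], [-12, 179, -19, 1.029, 0.039, -0.622]]
-- [-0.07  0.02 -0.63 -1.52 -0.87  0.67] [0.403 0.18  0.227]
[[13, 4, 5, 0.063, -0.002, -0.083], [27, 4, 11, 0.122, -0.005, -0.171], [43, 1, 17, 0.177, -0.009, -0.263], [60, -6, 23, 0.228, -0.014, -0.359]]
[0.46347015 0.17309216 0.25      ]
```

>>> move_arm:
  series:
    - [-3,-29,-10,-0.087,0.03,-0.06]
    - [-8,-59,-18,-0.174,0.06,-0.12]
    - [-15,-89,-22,-0.26,0.09,-0.18]
    - [-24,-118,-24,-0.347,0.119,-0.241]
    - [-29,-145,-28,-0.291,0.179,-0.325]
    - [-38,-166,-34,-0.229,0.24,-0.401]
    - [-48,-182,-41,-0.16,0.301,-0.47]
    - [-60,-192,-49,-0.084,0.362,-0.53]
    - [-73,-195,-56,-0.002,0.422,-0.581]
    - [-84,-193,-62,0.088,0.479,-0.622]
    - [-95,-185,-66,0.183,0.532,-0.654]
    - [-102,-173,-67,0.284,0.581,-0.676]

```text
time: 5.43
position: [0.412, -0.0005, 0.2456]
tcp_rot: [-0.157, 0.814, -0.558, 0.042]
contact_force: [0.3, -1.7, -0.9]
opening: 0.0001
gripper_force: 0.0
```

```bash
python3 st.py
```

```text
5.4333 [ 0.297 -0.097 -0.555 -0.177 -0.82   0.174] [ 0.412  -0.0005  0.2456] xh -0.3495 yh -0.1443 F [ 0.25 -1.73 -0.91]
[[0.374, -0.895, 0.244], [-0.921, -0.328, 0.209], [-0.107, -0.303, -0.947]]
```

Tracking exactly as planned.

>>> move_arm:
  series:
    - [-5,17,2,0.105,0.012,-0.04]
    - [-7,37,8,0.213,0.016,-0.074]
    - [-6,60,18,0.325,0.011,-0.102]
    - [-17,75,3,0.406,0.037,-0.144]
    - [-26,91,-9,0.488,0.058,-0.19]
    - [-32,107,-17,0.569,0.073,-0.24]
    - [-36,123,-23,0.65,0.081,-0.294]
    - [-37,138,-27,0.73,0.084,-0.352]
    - [-35,151,-27,0.808,0.082,-0.414]
    - [-30,163,-26,0.884,0.073,-0.479]
    - [-23,172,-24,0.958,0.059,-0.549]
    - [-12,179,-19,1.029,0.039,-0.622]

```text
time: 6.43
position: [0.4009, 0.1781, 0.2267]
tcp_rot: [0.5, -0.432, 0.722, 0.203]
contact_force: [-0.9, 0.5, -1.0]
opening: 0.0004
gripper_force: 0.0
```

>>> move_arm:
  series:
    - [13,4,5,0.063,-0.002,-0.083]
    - [27,4,11,0.122,-0.005,-0.171]
    - [43,1,17,0.177,-0.009,-0.263]
    - [60,-6,23,0.228,-0.014,-0.359]
    - [60,-6,23,0.228,-0.014,-0.359]

```text
time: 6.85
position: [0.4616, 0.1712, 0.2495]
tcp_rot: [0.579, -0.238, 0.757, 0.187]
contact_force: [-0.3, -0.8, -0.2]
opening: -0.0002
gripper_force: 0.0
```

```bash
python3 st.py
```

```text
6.85 [-0.192  0.066 -0.713 -1.955 -0.854  0.81 ] [0.4616 0.1712 0.2495] xh -0.2424 yh -0.0012 F [-0.32 -0.82 -0.19]
[[-0.217, -0.577, 0.787], [-0.144, 0.817, 0.559], [-0.966, 0.008, -0.26]]
```

>>> move_arm:
  series:
    - [0,0,-30,0,0,0]
    - [0,0,-60,0,0,0]
    - [0,0,-90,0,0,0]
    - [0,0,-115,0,0,0]
    - [0,0,-140,0,0,0]
    - [0,0,-155,0,0,0]
    - [0,0,-160,0,0,0]
    - [0,0,-160,0,0,0]

```text
time: 7.52
position: [0.4608, 0.1723, 0.0885]
tcp_rot: [0.577, -0.241, 0.757, 0.189]
contact_force: [-0.6, 0.5, 0.0]
opening: -0.0001
gripper_force: 0.0
```

```bash
python3 st.py; python3 -c "
from h import *
snap('top','top1')"
```

```text
7.5167 [-0.34   0.758 -0.9   -2.195 -1.356  1.635] [0.4608 0.1723 0.0885] xh -0.2428 yh 0.0002 F [-0.56  0.48  0.04]
[[-0.217, -0.583, 0.783], [-0.146, 0.813, 0.564], [-0.965, 0.008, -0.262]]
```

View pics/top1.png

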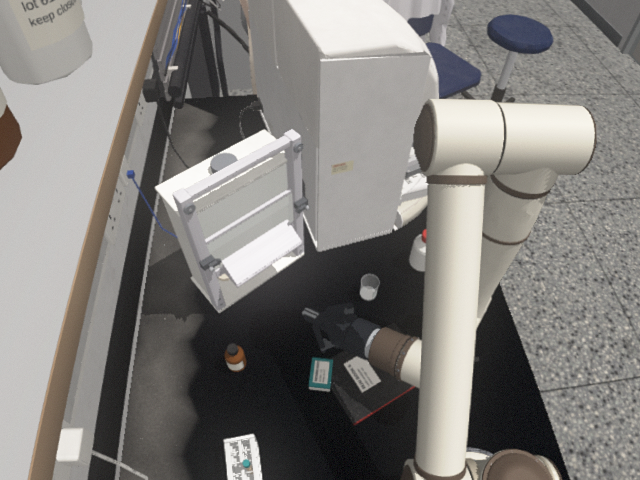

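>>> move_arm:
  series:
    - [25,9,0,0,0,0]
    - [50,19,0,0,0,0]
    - [75,28,0,0,0,0]
    - [100,38,0,0,0,0]
    - [120,45,0,0,0,0]
    - [136,51,0,0,0,0]
    - [136,51,0,0,0,0]
    - [136,51,0,0,0,0]

```text
time: 8.23
position: [0.5971, 0.2239, 0.0935]
tcp_rot: [0.581, -0.243, 0.754, 0.187]
contact_force: [-0.7, -0.1, -0.3]
opening: -0.0
gripper_force: 0.0
```

>>> move_arm:
  series:
    - [0,0,3,0,0,0]
    - [0,0,6,0,0,0]
    - [0,0,9,0,0,0]
    - [0,0,12,0,0,0]
    - [0,0,15,0,0,0]
    - [0,0,18,0,0,0]
    - [0,0,21,0,0,0]
    - [0,0,24,0,0,0]
    - [0,0,27,0,0,0]
    - [0,0,30,0,0,0]

```text
time: 9.07
position: [0.5969, 0.2228, 0.1197]
tcp_rot: [0.578, -0.241, 0.757, 0.187]
contact_force: [1.2, 0.3, -1.9]
opening: -0.0002
gripper_force: 1.2
```

```bash
python3 st.py
python3 - <<'E'
from h import *
c=snap('top','top2');h=np.load('hood.npz');t=h['t']
vv,uu=np.mgrid[150:310,190:310]
def hood(c):
    P=world(c,np.c_[uu.ravel(),vv.ravel()]);d=P[:,:2]-h['o'];return np.c_[d@[np.cos(t),np.sin(t)],d@[-np.sin(t),np.cos(t)],P[:,2]]
for n in ('top0','top2'):
    H=hood(dict(np.load(n+'.npz')))
    m=(abs(H[:,1])<.085)&(abs(H[:,1])>.03)&(H[:,0]>-.1)&(H[:,0]<-.07)&(H[:,2]>.11)&(H[:,2]<.28)
    a=H[m];p=np.polyfit(a[:,0],a[:,2],1);print(n,m.sum(),np.polyval(p,[-.1,-.085,-.07]),p)
E
```

```text
9.0667 [-0.108  0.594 -0.582 -2.291 -1.026  1.262] [0.5969 0.2228 0.1197] xh -0.0976 yh -0.0007 F [ 1.25  0.32 -1.93]
[[-0.216, -0.581, 0.785], [-0.148, 0.814, 0.561], [-0.965, 0.005, -0.262]]
top0 770 [0.14946325 0.15955137 0.16963948] [0.67254091 0.21671735]
top2 774 [0.15255174 0.16277935 0.17300695] [0.68184037 0.22073578]
```

>>> move_arm:
  series:
    - [0,0,3,0,0,0]
    - [0,0,7,0,0,0]
    - [0,0,12,0,0,0]
    - [0,0,17,0,0,0]
    - [0,0,22,0,0,0]
    - [0,0,27,0,0,0]
    - [0,0,32,0,0,0]
    - [0,0,37,0,0,0]
    - [0,0,42,0,0,0]
    - [0,0,46,0,0,0]
    - [0,0,49,0,0,0]
    - [0,0,51,0,0,0]

```text
time: 10.12
position: [0.5971, 0.2229, 0.1718]
tcp_rot: [0.579, -0.241, 0.756, 0.187]
contact_force: [-1.1, -2.1, -4.1]
opening: -0.0
gripper_force: 1.4
```

```bash
cat > lip.py <<'E'
from h import *
import sys
tag=sys.argv[1];c=snap('top',tag);h=np.load('hood.npz');t=h['t']
vv,uu=np.mgrid[150:310,190:310]
P=world(c,np.c_[uu.ravel(),vv.ravel()]);d=P[:,:2]-h['o'];H=np.c_[d@[np.cos(t),np.sin(t)],d@[-np.sin(t),np.cos(t)],P[:,2]]
m=(abs(H[:,1])<.085)&(abs(H[:,1])>.03)&(H[:,0]>-.1)&(H[:,0]<-.07)&(H[:,2]>.11)&(H[:,2]<.3)
a=H[m];p=np.polyfit(a[:,0],a[:,2],1);print(m.sum(),'rise',(np.polyval(p,-.085)-.15955).round(4))
fr=H[(abs(H[:,1])<.08)&(H[:,0]<-.1085)&(H[:,2]>.1)];print('front',len(fr),np.median(fr,0).round(4))
cv2.imwrite(f'pics/{tag}c.png',cv2.resize(c['frame'][170:320,180:330,::-1],None,fx=4,fy=4,interpolation=cv2.INTER_CUBIC))
E
python3 st.py; python3 lip.py top3
```

```text
10.1167 [-0.085  0.455 -0.544 -2.222 -0.907  1.105] [0.5971 0.2229 0.1718] xh -0.0974 yh -0.0005 F [-1.13 -2.06 -4.13]
[[-0.213, -0.581, 0.785], [-0.148, 0.814, 0.562], [-0.966, 0.004, -0.259]]
848 rise 0.0551
front 1663 [-0.1685 -0.0061  0.201 ]
```

View pics/top3c.png

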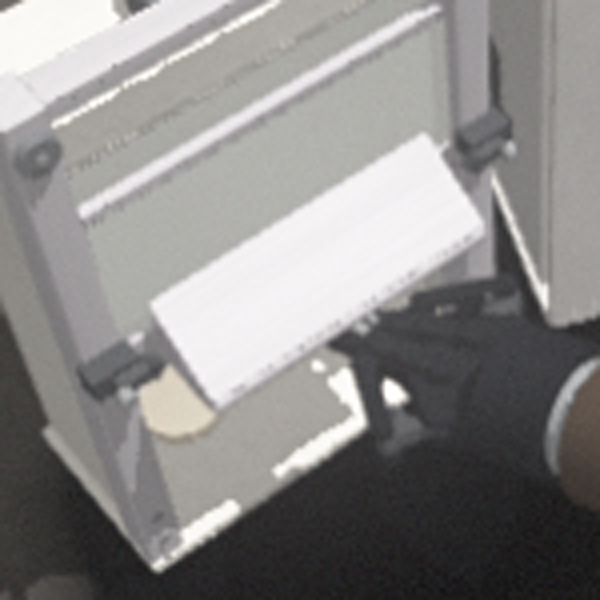

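The picture shows the finger beneath the lip's front edge, around (370,320), and the lip still below both clips. It needs about 29–30 mm more.

>>> move_arm:
  series:
    - [0,0,3,0,0,0]
    - [0,0,6,0,0,0]
    - [0,0,10,0,0,0]
    - [0,0,14,0,0,0]
    - [0,0,18,0,0,0]
    - [0,0,21,0,0,0]
    - [0,0,24,0,0,0]
    - [0,0,26,0,0,0]
    - [0,0,28,0,0,0]
    - [0,0,29,0,0,0]
    - [0,0,29,0,0,0]

```text
time: 11.08
position: [0.5972, 0.223, 0.2007]
tcp_rot: [0.579, -0.241, 0.756, 0.187]
contact_force: [-2.0, -1.7, -1.3]
opening: 0.0002
gripper_force: 0.8
```

```bash
python3 st.py; python3 lip.py top4
```

```text
11.0833 [-0.067  0.382 -0.513 -2.171 -0.838  1.003] [0.5972 0.223  0.2007] xh -0.0973 yh -0.0005 F [-1.98 -1.73 -1.27]
[[-0.213, -0.581, 0.785], [-0.147, 0.814, 0.562], [-0.966, 0.004, -0.259]]
892 rise 0.0842
front 1725 [-0.1691 -0.0056  0.2299]
```

View pics/top4c.png

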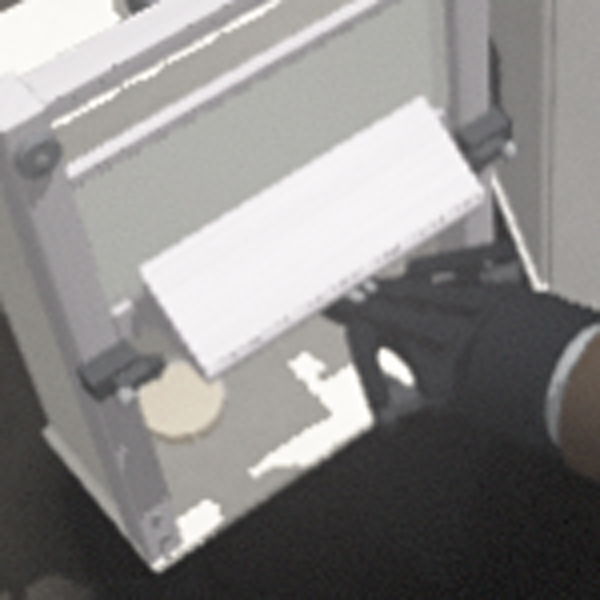

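The lip's end face is now level with the left clip's tip at about (155,365), and the underside is at about 0.2155 m. I'm taking the hand down and then back.

>>> move_arm:
  series:
    - [0,0,-3,0,0,0]
    - [0,0,-9,0,0,0]
    - [0,0,-18,0,0,0]
    - [0,0,-28,0,0,0]
    - [0,0,-35,0,0,0]
    - [0,0,-40,0,0,0]
    - [-20,-8,-40,0,0,0]
    - [-45,-17,-40,0,0,0]
    - [-70,-26,-40,0,0,0]
    - [-95,-36,-40,0,0,0]
    - [-115,-43,-40,0,0,0]
    - [-125,-47,-40,0,0,0]

```text
time: 12.13
position: [0.4702, 0.1757, 0.1601]
tcp_rot: [0.578, -0.24, 0.757, 0.188]
contact_force: [-0.2, -0.1, -0.4]
opening: -0.0001
gripper_force: 0.0
```

>>> move_arm:
  series:
    - [0,0,0,0,0,0]
    - [0,0,0,0,0,0]
    - [0,0,0,0,0,0]
    - [0,0,0,0,0,0]

```text
time: 12.47
position: [0.4736, 0.176, 0.1605]
tcp_rot: [0.58, -0.241, 0.756, 0.187]
contact_force: [0.8, 0.4, 0.7]
opening: 0.0002
gripper_force: 0.0
```

```bash
python3 st.py; python3 lip.py top5
```

```text
12.4667 [-0.277  0.424 -0.825 -2.145 -1.12   1.289] [0.4736 0.176  0.1605] xh -0.2295 yh -0.0009 F [0.81 0.41 0.66]
[[-0.212, -0.581, 0.786], [-0.148, 0.814, 0.562], [-0.966, 0.003, -0.258]]
880 rise 0.0841
front 242 [-0.2245  0.004   0.171 ]
```

View pics/top5.png

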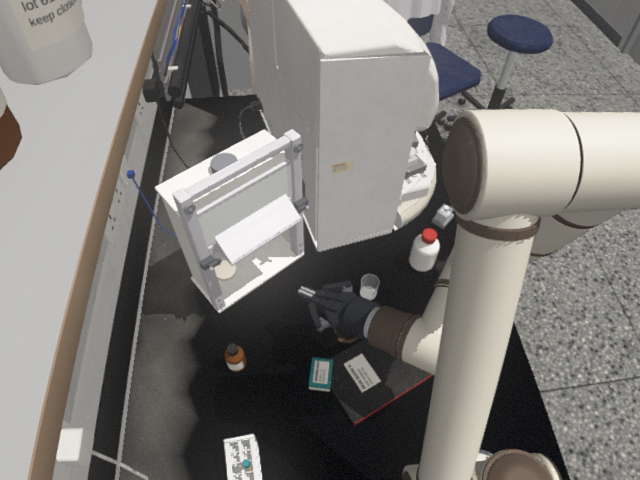

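The sash stayed up, with the lip at pixel (258,230). The hand is clear at (305,293), and the bottles and beaker are at the same pixels as before: (235,357), (424,250) and (369,287).

```bash
python3 -c "
from rig import arm
print(arm.close_job())"
```

```text
the job is handed in; nothing more can be done
None
```

I raised the sash about 84 mm from below and handed the job in. By camera, the underside of the lip is at about 0.2155 m against pointer tips at about 0.216 m. The hand is clear, and the bottles and beaker look unmoved. The hand-in returned no verdict.

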